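# Fetch the sprinkles from the sliding-door case

## Robot

A 6-joint arm with a two-finger parallel gripper is mounted at the origin on a cart in front of the work surface, level with it; the furniture and walls round the work are solid. World frame = base frame: x ahead of the robot, y to its left, z up, the work surface at z = 0. Lengths are in m, angles in rad, forces in N, time in s.
With the tool pointing down it reaches from about 0.3 to 0.875 m from the base axis. Payload 6.4 kg.
Tool frame: the origin (TCP) lies midway between the tips of the shut fingers; the grasp point (between the pads) lies ctrl.grip_depth behind it (ctrl.grip_depth is the distance from the TCP to the grasp point, in m); x points along the fingers, y is the direction in which the jaws open and shut, and the axes are right-handed (so a half turn about x gives the same grasp; the last joint's range is limited). The gripper opens to 85 mm and grips with 20 to 120 N. Pads are 22 mm wide; open, the fingers measure 114 mm over their backs; the gripper's body (76 mm by 85 mm) begins 54 mm behind the grasp point. The pads swing forward as they close: fully open they stand 13 mm farther back than shut.
Start: joints at [-1.398, 0.181, 1.607, -0, 1.354, -0.206], TCP at [0.213, -0.534, 0.231] pointing down, gripper open.
Joint ranges: [-2.99, 2.99], [-0.89, 2.07], [0.3, 2.58], [-1.14, 4.28], [0, 2.63], [-3.12, 3.12]. Speed limits (rad/s): [2.57, 2.57, 3.01, 3.14, 3.14, 3.14].

## Interface

Orientations are given as a unit quaternion [w, x, y, z].
In Python, from bench import ctrl gives the robot as it stands.
- The arm moves only by the tool carry_out, never from a script. Its argument "motion" is one flat list of numbers, 7 for each row, row after row: the turn, a rotation vector about the tool's x, y, z in degrees, then the shift along the tool's x, y, z in m, then the gripper's target within -1 to 1 (shut at 1, half-way at 0, fully open at -1). A call has 1 to 10 rows; each row shifts and turns the pose as measured when the row begins, along the tool's axes as they then stand; what a row does not reach is not made up. A row lasts 1/10 s, in which the tool goes at most 50 mm and 8.59 degrees, less where a joint would pass 70% of its speed; a pose out of reach is approached as far as the arm can. A call with a gripper value outside its range is refused whole. The fingers move at their own pace and stop on an object; the grip force is fixed at half the most. Time passes only in rows, so rows that do not move let the fingers close. It gives the time, the measured TCP pose, the force and the opening at its end, in the units of the state.
- ctrl.get_obs(): the state, without advancing time (a new reading comes with each control period).
- ctrl.camera(name): name is "scene" or "top" or "wrist"; returns the picture (400x640x3 uint8, blue, green, red); there is no depth.
- ctrl.camera_params(name): a dict with "mtx" (3x3 intrinsics, pixels), "pose" (4x4, takes a point from camera to world coordinates); the wrist camera has in their place "hand_eye" (4x4, takes a point from camera to tool coordinates, whose origin is the TCP and whose axes are the tool frame's). Camera axes: x right, y down, z forward; pixel columns grow to the right and rows downward; lengths in m; the calibration is good to about 2 mm. A picture is of the moment at which its call begins: read the wrist's pose just before it. camera_params takes no time and is no camera call.
- ctrl.hand_in(): hands the job in, once; it reports no verdict.
Trained networks look in the newest picture that a camera, given by its name, has taken for a name from the list of things; names that differ only in an ending like _2 or _b are one class to them, and where a whole thing is asked for, a point or a joint stands for the part that bears it (a point fixed in the world has none). Each returns a list of dicts, best first, with "conf" (0 to 1); they miss things now and then, are a little off and sometimes report something else, mostly with a low value. They report only what shows in the picture. A call takes as long as a camera call.
- ctrl.boxes_of(camera, thing): "point" ([x, y, z] in m, in the coordinates of the camera as it stood for that picture, good to about 4 mm: the middle of the surface that is visible of it).
- ctrl.trace(camera, thing): "pixels" (400x640 bool, what is visible of it).
- ctrl.landmark_of(camera, thing): "point" ([x, y, z] in m, in the coordinates of the camera as it stood for that picture, good to about 4 mm: a listed point, or the origin of a listed thing).
The state is a dict: "time_s": time; "q": joint angles; "dq": joint speeds; "joint_efforts": joint torques, N m; "eef_pos": TCP position; "eef_rot": TCP orientation; "wrist_force": force on the tool from outside, world axes, zero at the start; "torque": the same for the moment, N m; "opening": opening from 0.0 (shut) to 1.0 (fully open).
Only numpy, scipy, OpenCV 4.12 (cv2) and the standard library are available. Lean on these libraries where they do the work, as an engineer would, in place of code of your own. Each camera call takes 0.05 s, during which the arm holds its last target. There are 200 camera calls.

## Task

One of the two compartments of the low countertop case holds a jar of sprinkles with a black cap. Slide the door above the jar fully open, past the other door, and leave the other door shut; then take the jar out and set it down upright on the middle of the kitchen scale's white weighing plate. Leave the door open, the jar goes back in after weighing.

Things in the scene. Friction and masses are not known exactly. Their poses are not given: they have to be found in the camera images.
- case: Fixed white and aluminium box 250 (x) x 460 (y) x 138 mm high, clear front and back, divider at y = 0, inner floor at z = 6 mm. Top: two clear sliding doors side by side, each 222 x 232 x 5 mm, overlapping 20 mm at the middle. Origin: centre of the underside; x away from the robot, y to the left, z up. Jar in one compartment, flat white spool of pink ribbon in the other.
- left_handle (a point): Centre of the left (+y) door's black grip bar, 100 x 14 x 14 mm, long along x, 170 mm above the table, 30 mm inside the door's outer edge; axes as the case. Lower track, door top at 123 mm. Slides open along -y under the right door; starts 0-20 mm open; stop 165 mm from shut (10 mm less if the other is ajar). About 3 N moves it; it stays where left. Shut: handle at y = 192 mm of the case.
- right_handle (a point): The same for the right (-y) door: bar at the same height and size, same axes. Upper track, door top 133 mm above the table. Slides open along +y over the left door; starts 0 to 20 mm open, same travel and force. Shut: handle at y = -192 mm of the case.
- jar_centre (a point): Centre, half-way up, of the sprinkles jar: upright, round, 41 mm diameter, 105 mm high, dark label, black cap (top 21 mm), 80 to 150 g, z along its axis. Stands on the floor of one of the case's compartments, about 50 mm from under that compartment's shut door handle towards the middle; its top is at least 7 mm below the doors.
- scale: Kitchen scale, fixed, 198 x 158 x 29 mm; origin at the centre of its underside, x away from the robot, z up. Its white weighing plate, 132 x 138 mm, lies flat with its top 29 mm above the table and its middle at x = +26 mm, y = 0; the display and two keys are on the -x side.

How it is judged:
On the way:
1. the door above the jar is slid open by at least 120 mm, the other door still within 30 mm of its start, the jar still standing in its compartment (distance of jar_centre from where it was at the start of the episode below 0.03 m and ((distance of left_handle from where it was at the start of the episode above 0.12 m and distance of right_handle from where it was at the start of the episode below 0.03 m and horizontal distance between jar_centre and right_handle above 0.2 m) or (distance of right_handle from where it was at the start of the episode above 0.12 m and distance of left_handle from where it was at the start of the episode below 0.03 m and horizontal distance between jar_centre and left_handle above 0.2 m))), for 0.2 s.
At the end, for the whole second after the job is handed in: The jar stands upright (within 10 degrees) and still on the scale's plate, its centre within 40 mm of the plate's middle along each of the scale's axes; the door that covered it stands open at least 110 mm from its start and the other door is within 30 mm of its start (height (world z) of jar_centre between 0.076 and 0.087 m and x of jar_centre in the frame of scale between -0.014 and 0.066 m and y of jar_centre in the frame of scale between -0.04 and 0.04 m and angle between jar_centre's own z axis and vertical below 0.17 rad and linear speed of jar below 0.02 m/s and ((distance of left_handle from where it was at the start of the episode above 0.11 m and distance of right_handle from where it was at the start of the episode below 0.03 m) or (distance of right_handle from where it was at the start of the episode above 0.11 m and distance of left_handle from where it was at the start of the episode below 0.03 m))); the robot touches nothing.
It fails at once if the jar is let go while more than 30 mm above the scale's plate (horizontal distance between jar_centre and scale below 0.15 m and height (world z) of jar_centre above 0.112 m and contact force between the fingers and jar below 0.01 N).
It also fails if it takes over 50 s, if anything falls off the work surface, if the arm or the gripper's body presses on something with over 40 N, if the wrist force passes 120 N, or if a joint passes its speed limit or range.

## Working session

There is one attempt and no reset: what is moved stays moved. The work goes in short steps, Python scripts to look and compute and a tool call to move; the robot and the scene stay as the last step left them, time stands still between calls to the robot, and variables do not carry over. Pictures are saved under pics/ and viewed, about 8 in all and at most 12, crops included, and the job is handed in when it is done.

Besides the shell and the picture viewer there is one more tool, called after "Emit:" as name(argument=value, ...) on one line, values as JSON. carry_out: Moves the arm, as the interface text tells. Its arguments: {"type":"object","properties":{"motion":{"type":"array"}},"required":["motion"]}

```bash
mkdir -p pics; ls; cat > h.py <<'E'
import numpy as np,cv2
from bench import ctrl
from scipy.spatial.transform import Rotation as R
def T(cam,o=None):
    p=ctrl.camera_params(cam)
    if cam!='wrist': return np.array(p['pose'])
    o=o or ctrl.get_obs(); M=np.eye(4); w,x,y,z=o['eef_rot']
    M[:3,:3]=R.from_quat([x,y,z,w]).as_matrix(); M[:3,3]=o['eef_pos']
    return M@np.array(p['hand_eye'])
def W(cam,p,o=None): return (T(cam,o)@np.r_[p,1])[:3]
E
python3 - <<'E'
from h import *
o=ctrl.get_obs();print(o,ctrl.grip_depth)
for c in ['scene','top']:
    im=ctrl.camera(c);cv2.imwrite(f'pics/{c}0.png',im)
    for t in ['left_handle','right_handle','jar_centre','scale','case']:
        for r in ctrl.landmark_of(c,t)[:2]: print(c,t,round(r['conf'],2),W(c,r['point']).round(4))
E
```

```text
pics
{'time_s': 0.0, 'q': array([-1.39827955e+00,  1.81554889e-01,  1.60800124e+00,  2.25518094e-05,
        1.35381123e+00, -2.06311301e-01]), 'dq': array([ 0.00044674, -0.00093028, -0.00037667,  0.00036487, -0.00010058,
        0.00029315]), 'joint_efforts': array([ 3.01652335e-04, -4.44881415e+01, -3.51326430e+01, -2.27512246e-04,
        9.16419842e-03, -8.80264395e-06]), 'eef_pos': array([ 0.21257335, -0.53366905,  0.23037965]), 'eef_rot': array([ 0.13250752,  0.69447842,  0.13376199, -0.69444165]), 'wrist_force': array([-0.27568385,  0.15064186, -0.66985252]), 'torque': array([ 0.00724887,  0.01953548, -0.04893497]), 'opening': 0.9981293583339824} 0.0187
scene left_handle 0.58 [0.5302 0.2903 0.1701]
scene right_handle 0.55 [ 0.5323 -0.0758  0.1736]
scene scale 0.8 [ 0.4614 -0.3703  0.0017]
scene case 0.83 [0.5335 0.1127 0.0067]
top left_handle 0.63 [0.5317 0.2878 0.1646]
top right_handle 0.65 [ 0.5374 -0.0741  0.1671]
top scale 0.86 [ 4.555e-01 -3.799e-01  2.000e-04]
top case 0.61 [ 0.5358  0.1083 -0.0018]
```

View pics/scene0.png

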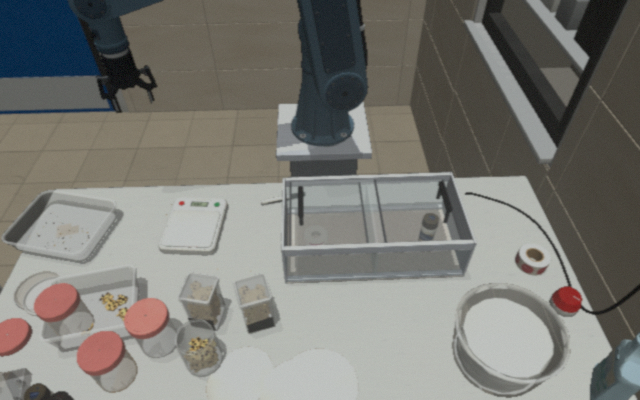

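View pics/top0.png

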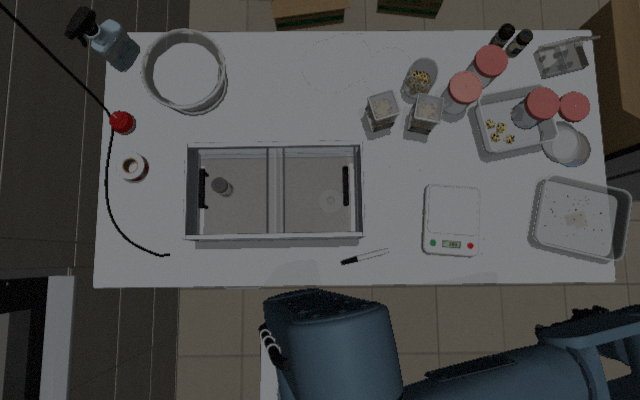

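```bash
python3 - <<'E'
from h import *
for c in ['scene','top']:
    for t in ['jar_centre']:
        for f in (ctrl.boxes_of,):
            for r in f(c,t)[:3]: print(c,t,r['conf'],W(c,r['point']).round(4))
# orientation: bars' long axis
P=ctrl.camera_params('top');print(P)
for t in ['left_handle','right_handle','case','scale']:
    r=ctrl.trace('top',t)
    if r: 
        pts=np.argwhere(r[0]['pixels'])[:,::-1].astype(np.float32);print(t,r[0]['conf'],len(pts),cv2.minAreaRect(pts))
E
```

```text
{'mtx': array([[446.20188935,   0.        , 326.68152999],
       [  0.        , 446.20188935, 194.79069592],
       [  0.        ,   0.        ,   1.        ]]), 'pose': array([[-0.00952441, -0.99022504,  0.13915337,  0.35774985],
       [-0.99990878,  0.00809852, -0.01080948, -0.01455132],
       [ 0.00957688, -0.13924363, -0.99021184,  1.26768128],
       [ 0.        ,  0.        ,  0.        ,  1.        ]])}
left_handle 0.85 6063 ((229.5, 190.49996948242188), (72.99998474121094, 84.99998474121094), -0.0)
right_handle 0.95 7659 ((311.5, 189.5), (87.0, 91.0), 90.0)
case 0.72 17725 ((273.1625061035156, 190.214111328125), (99.17930603027344, 181.1942138671875), 89.474365234375)
scale 0.65 3939 ((451.0257873535156, 219.9329833984375), (57.44069290161133, 70.88135528564453), 2.6025619506835938)
```

The scene view shows the jar at about (428,225), beside the handle on the robot's left. The top view has it at (221,186), with the left handle at (204,187), the spool at (330,200) and the scale at (451,220). The jar is therefore under the left (+y) door, so I'll push that handle in -y with closed fingers.

```bash
cat >> h.py <<'E'
def plan(tgt,yd=None):
    """turn about tool x (deg) to put tool y on world dir yd; shift in final tool axes"""
    o=ctrl.get_obs(); w,x,y,z=o['eef_rot']; M=R.from_quat([x,y,z,w]).as_matrix()
    print('t',o['time_s'],'pos',o['eef_pos'].round(4),'open',round(o['opening'],3),'F',o['wrist_force'].round(1)); print(M.round(3))
    d=np.array(tgt)-o['eef_pos']; 
    if yd is None: M2=M
    else:
        X=np.array([0,0,-1.]);Y=np.array([*yd,0.]);Y/=np.linalg.norm(Y);M2=np.c_[X,Y,np.cross(X,Y)]
    print('turn deg',np.degrees((R.from_matrix(M.T@M2)).as_rotvec()).round(2),'shift now-axes',(M.T@d).round(4),'after-turn axes',(M2.T@d).round(4))
E
python3 - <<'E'
from h import *
plan([.531,.337,.25],[0,1]);plan([.531,.337,.25],[0,-1]);
P=ctrl.camera_params('top');K=P['mtx'];T_=np.array(P['pose'])
for c,px in (('top',(221,186)),('scene',(428,225))):
    P=ctrl.camera_params(c);d=np.array(P['pose'])[:3,:3]@np.linalg.inv(P['mtx'])@np.r_[px,1];t=np.array(P['pose'])[:3,3]
    print(c,(t+d*(.06-t[2])/d[2]).round(3))
E
```

```text
t 0.9 pos [ 0.2126 -0.5342  0.2313] open 1.002 F [ 0.5 -0.8  0.4]
[[-0.     0.37  -0.929]
 [ 0.    -0.929 -0.37 ]
 [-1.    -0.     0.   ]]
turn deg [-158.3   -0.     0. ] shift now-axes [-0.0187 -0.6917 -0.618 ] after-turn axes [-0.0187  0.8712  0.3184]
t 0.9 pos [ 0.2126 -0.5342  0.2313] open 1.002 F [ 0.5 -0.8  0.4]
[[-0.     0.37  -0.929]
 [ 0.    -0.929 -0.37 ]
 [-1.    -0.     0.   ]]
turn deg [21.7  0.   0. ] shift now-axes [-0.0187 -0.6917 -0.618 ] after-turn axes [-0.0187 -0.8712 -0.3184]
top [0.554 0.261 0.06 ]
scene [0.528 0.266 0.06 ]
```

Emit:
carry_out(motion=[7.23, 0, 0, -0.02, 0, 0, 1, 7.23, 0, 0, -0.01, 0, 0, 1, 7.23, 0, 0, 0, 0, 0, 1, 0, 0, 0, 0, -0.045, -0.012, 1, 0, 0, 0, 0, -0.045, -0.012, 1, 0, 0, 0, 0, -0.045, -0.012, 1, 0, 0, 0, 0, -0.045, -0.012, 1, 0, 0, 0, 0, -0.045, -0.012, 1, 0, 0, 0, 0, -0.045, -0.012, 1, 0, 0, 0, 0, -0.045, -0.012, 1])

```text
time_s: 1.9
eef_pos: [0.3022, -0.2151, 0.2608]
eef_rot: [-0.009, 0.707, -0.009, -0.707]
wrist_force: [1.1, -0.5, -0.2]
opening: 0.002
```

Emit:
carry_out(motion=[0, 0, 0, 0, -0.045, -0.02, 1, 0, 0, 0, 0, -0.045, -0.02, 1, 0, 0, 0, 0, -0.045, -0.02, 1, 0, 0, 0, 0, -0.045, -0.02, 1, 0, 0, 0, 0, -0.045, -0.02, 1, 0, 0, 0, 0, -0.045, -0.02, 1, 0, 0, 0, 0, -0.045, -0.02, 1, 0, 0, 0, 0, -0.045, -0.02, 1, 0, 0, 0, 0, -0.045, -0.02, 1, 0, 0, 0, 0, -0.045, -0.02, 1])

```text
time_s: 2.9
eef_pos: [0.5141, 0.2386, 0.2648]
eef_rot: [-0.007, 0.712, -0.011, -0.702]
wrist_force: [1.3, -0.7, 0.3]
opening: -0.0
```

```bash
python3 - <<'E'
from h import *
plan([.531,.337,.15],[0,-1])
E
```

```text
t 2.9 pos [0.5141 0.2386 0.2648] open -0.0 F [ 1.3 -0.7  0.3]
[[ 0.015 -0.027 -1.   ]
 [-0.006 -1.     0.027]
 [-1.     0.005 -0.015]]
turn deg [-1.53 -0.86 -0.32] shift now-axes [ 0.1145 -0.0995 -0.0125] after-turn axes [ 0.1148 -0.0984 -0.0169]
```

Emit:
carry_out(motion=[-1.5, -0.9, -0.3, 0, -0.045, -0.008, 1, 0, 0, 0, 0, -0.045, -0.009, 1, 0, 0, 0, 0, -0.01, 0, 1, 0, 0, 0, 0, 0, 0, 1])

```text
time_s: 3.3
eef_pos: [0.5333, 0.3482, 0.263]
eef_rot: [-0.002, -0.707, -0.002, 0.708]
wrist_force: [0.1, -0.3, -0.0]
opening: -0.001
```

```bash
python3 - <<'E'
from h import *
o=ctrl.get_obs();im=ctrl.camera('wrist');cv2.imwrite('pics/w1.png',im)
for t in ['left_handle','jar_centre','case']:
    for r in ctrl.landmark_of('wrist',t)[:2]: print(t,round(r['conf'],2),W('wrist',r['point'],o).round(4))
plan([.531,.337,.15],[0,-1])
E
```

```text
case 0.7 [ 0.5349  0.1146 -0.0011]
t 3.5 pos [0.5338 0.3453 0.2637] open 0.004 F [ 0.5  0.3 -0.4]
[[-0.001  0.003 -1.   ]
 [ 0.    -1.    -0.003]
 [-1.    -0.     0.001]]
turn deg [0.15 0.04 0.02] shift now-axes [0.1137 0.0083 0.0027] after-turn axes [0.1137 0.0083 0.0028]
```

View pics/w1.png

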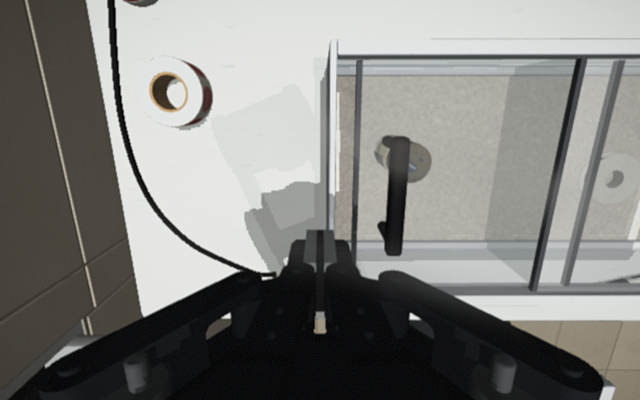

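The wrist view shows the left handle bar from about (400,137) to (394,253), with the jar's cap and body around (405,158). The closed fingers at (320,240) are outboard of the bar. I'll check the bar's position from these pixels and then lower.

```bash
python3 - <<'E'
from h import *
P=ctrl.camera_params('wrist');M=T('wrist')
for px,z in (((399,150),.177),((395,235),.177),((389,195),.17),((420,160),.111)):
    d=M[:3,:3]@np.linalg.inv(P['mtx'])@np.r_[px,1];t=M[:3,3];print(px,(t+d*(z-t[2])/d[2]).round(3))
E
```

```text
(399, 150) [0.573 0.286 0.177]
(395, 235) [0.504 0.284 0.177]
(389, 195) [0.536 0.29  0.17 ]
(420, 160) [0.555 0.247 0.111]
```

Emit:
carry_out(motion=[0, 0, 0, 0.03, 0, 0, 1, 0, 0, 0, 0.03, 0.002, 0, 1, 0, 0, 0, 0.03, 0.002, 0, 1, 0, 0, 0, 0.02, 0, 0, 1, 0, 0, 0, 0, 0, 0, 1])

```text
time_s: 4.0
eef_pos: [0.5368, 0.3337, 0.1553]
eef_rot: [-0.003, 0.709, -0.002, -0.705]
wrist_force: [-0.2, -0.6, 0.7]
opening: -0.002
```

Emit:
carry_out(motion=[0, 0, 0, 0, 0.01, 0, 1, 0, 0, 0, 0, 0.015, 0, 1, 0, 0, 0, 0, 0.015, 0, 1, 0, 0, 0, 0, 0.015, 0, 1, 0, 0, 0, 0, 0.015, 0, 1, 0, 0, 0, 0, 0.015, 0, 1, 0, 0, 0, 0, 0.015, 0, 1])

```text
time_s: 4.7
eef_pos: [0.5385, 0.2255, 0.1614]
eef_rot: [-0.005, 0.712, -0.001, -0.702]
wrist_force: [1.0, 3.4, -1.3]
opening: -0.001
```

Emit:
carry_out(motion=[0, 0, 0, 0, 0.015, 0, 1, 0, 0, 0, 0, 0.015, 0, 1, 0, 0, 0, 0, 0.012, 0, 1, 0, 0, 0, 0, 0.01, 0, 1])

```text
time_s: 5.1
eef_pos: [0.5386, 0.1678, 0.1616]
eef_rot: [-0.006, 0.713, -0.001, -0.701]
wrist_force: [1.9, 2.4, -1.2]
opening: -0.004
```

```bash
python3 - <<'E'
from h import *
plan([.531,.17,.15],[0,-1])
ctrl.camera('top')
for t in ['left_handle','right_handle','jar_centre']:
    for r in ctrl.landmark_of('top',t)[:2]: print(t,round(r['conf'],2),W('top',r['point']).round(4))
E
```

```text
t 5.1 pos [0.5386 0.1678 0.1616] open -0.004 F [ 1.9  2.4 -1.2]
[[ 0.017 -0.01  -1.   ]
 [ 0.006 -1.     0.01 ]
 [-1.    -0.006 -0.017]]
turn deg [-0.58 -0.98  0.34] shift now-axes [ 0.0114 -0.002   0.0079] after-turn axes [ 0.0116 -0.0022  0.0076]
left_handle 0.67 [0.5297 0.1488 0.1682]
right_handle 0.71 [ 0.5377 -0.0745  0.1694]
jar_centre 0.44 [0.5502 0.2595 0.0537]
```

Emit:
carry_out(motion=[-0.5, -1, 0.3, 0.005, 0.006, 0.003, 1, 0, 0, 0, 0, 0.006, 0, 1])

```text
time_s: 5.5
eef_pos: [0.5352, 0.1577, 0.1564]
eef_rot: [-0.0, -0.706, -0.001, 0.708]
wrist_force: [0.3, 2.8, -1.4]
opening: 0.0
```

Emit:
carry_out(motion=[0, 0, 0, 0, 0.004, 0, 1, 0, 0, 0, 0, 0.004, 0, 1])

```text
time_s: 5.7
eef_pos: [0.5352, 0.1575, 0.1566]
eef_rot: [0.005, -0.707, -0.007, 0.707]
wrist_force: [1.7, 19.8, -0.5]
opening: -0.005
```

Emit:
carry_out(motion=[0, 0, 0, 0, -0.02, 0, 1, 0, 0, 0, -0.035, -0.02, 0.005, 0, 0, 0, 0, -0.04, -0.02, 0.01, -1, 0, 0, 0, -0.04, -0.03, 0.01, -1, 0, 0, 0, 0, -0.015, 0, -1, 0, 0, 0, 0, 0, 0, -1])

```text
time_s: 6.3
eef_pos: [0.5076, 0.263, 0.2744]
eef_rot: [0.004, -0.705, -0.007, 0.71]
wrist_force: [-0.0, -0.2, -0.6]
opening: 0.847
```

```bash
python3 - <<'E'
from h import *
o=ctrl.get_obs();im=ctrl.camera('wrist');cv2.imwrite('pics/w2.png',im)
for t in ['left_handle','jar_centre']:
    for r in ctrl.landmark_of('wrist',t)[:2]: print('w',t,round(r['conf'],2),W('wrist',r['point'],o).round(4))
for c in ['top','scene']:
  ctrl.camera(c)
  for t in ['left_handle','right_handle','jar_centre']:
    for r in ctrl.landmark_of(c,t)[:2]: print(c,t,round(r['conf'],2),W(c,r['point']).round(4))
plan([.55,.26,.07],[0,-1])
E
```

```text
w left_handle 0.62 [0.5344 0.1389 0.1687]
top left_handle 0.63 [0.5316 0.1379 0.1661]
top right_handle 0.79 [ 0.5383 -0.0749  0.1683]
top jar_centre 0.54 [0.55   0.2547 0.057 ]
top jar_centre 0.35 [ 0.5364 -0.0752  0.1669]
scene left_handle 0.64 [0.5316 0.141  0.1715]
scene right_handle 0.58 [ 0.529  -0.0733  0.1724]
scene jar_centre 0.82 [0.5496 0.2656 0.06  ]
t 6.85 pos [0.508  0.2612 0.2738] open 1.002 F [ 0.6 -0.  -0.5]
[[-0.008  0.001 -1.   ]
 [ 0.015 -1.    -0.001]
 [-1.    -0.015  0.008]]
turn deg [0.06 0.48 0.85] shift now-axes [ 0.2034  0.0043 -0.0437] after-turn axes [ 0.2038  0.0012 -0.042 ]
```

View pics/w2.png

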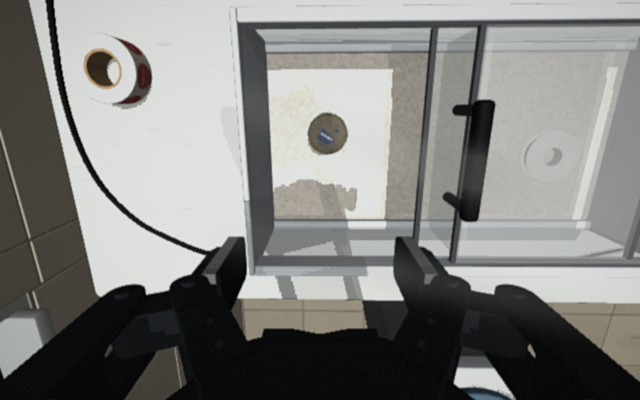

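The door is open, with its handle now at y≈0.139 (moved about 148 mm), and the right door hasn't moved. The jar's cap is at (327,134) with clear space around it. Next I'll locate it at cap height.

```bash
python3 - <<'E'
from h import *
P=ctrl.camera_params('wrist');M=T('wrist')
for px,z in (((327,134),.111),((307,134),.111),((347,134),.111),((270,134),.13),((428,134),.123)):
    d=M[:3,:3]@np.linalg.inv(P['mtx'])@np.r_[px,1];t=M[:3,3];print(px,(t+d*(z-t[2])/d[2]).round(3))
E
```

```text
(327, 134) [0.552 0.257 0.111]
(307, 134) [0.552 0.277 0.111]
(347, 134) [0.552 0.237 0.111]
(270, 134) [0.554 0.311 0.13 ]
(428, 134) [0.554 0.161 0.123]
```

Emit:
carry_out(motion=[0, 0.5, 0.85, 0.02, 0.004, -0.022, -1, 0, 0, 0, 0.02, 0, -0.021, -1, 0, 0, 0, 0.02, 0, 0, -1, 0, 0, 0, 0, 0, 0, -1])

```text
time_s: 7.25
eef_pos: [0.5533, 0.2571, 0.2129]
eef_rot: [0.0, 0.708, 0.0, -0.706]
wrist_force: [-0.4, 0.2, -0.3]
opening: 0.995
```

```bash
python3 - <<'E'
from h import *
plan([.551,.257,.07],[0,-1])
E
```

```text
t 7.25 pos [0.5533 0.2571 0.2129] open 0.995 F [-0.4  0.2 -0.3]
[[ 0.003  0.001 -1.   ]
 [ 0.    -1.    -0.001]
 [-1.    -0.    -0.003]]
turn deg [ 0.03 -0.2   0.01] shift now-axes [1.429e-01 1.000e-04 2.700e-03] after-turn axes [1.429e-01 1.000e-04 2.300e-03]
```

Emit:
carry_out(motion=[0, -0.2, 0, 0.025, 0, 0.002, -1, 0, 0, 0, 0.025, 0, 0, -1, 0, 0, 0, 0.025, 0, 0, -1, 0, 0, 0, 0.02, 0, 0, -1, 0, 0, 0, 0.02, 0, 0, -1, 0, 0, 0, 0.015, 0, 0, -1, 0, 0, 0, 0.007, 0, 0, -1, 0, 0, 0, 0, 0, 0, -1])

```text
time_s: 8.05
eef_pos: [0.5558, 0.2582, 0.0797]
eef_rot: [-0.001, 0.711, 0.001, -0.704]
wrist_force: [-0.2, 0.2, 0.4]
opening: 1.0
```

```bash
python3 - <<'E'
from h import *
plan([.551,.257,.07],[0,-1])
E
```

```text
t 8.05 pos [0.5558 0.2582 0.0797] open 1.0 F [-0.2  0.2  0.4]
[[ 0.01   0.001 -1.   ]
 [ 0.003 -1.    -0.001]
 [-1.    -0.003 -0.01 ]]
turn deg [ 0.04 -0.56  0.15] shift now-axes [0.0096 0.0012 0.0049] after-turn axes [0.0097 0.0012 0.0048]
```

Emit:
carry_out(motion=[0, -0.6, 0.15, 0.009, 0.001, 0.004, -1, 0, 0, 0, 0.001, 0, 0, 0, 0, 0, 0, 0, 0, 0, 0.5, 0, 0, 0, 0, 0, 0, 1, 0, 0, 0, 0, 0, 0, 1, 0, 0, 0, 0, 0, 0, 1, 0, 0, 0, 0, 0, 0, 1])

```text
time_s: 8.75
eef_pos: [0.554, 0.2579, 0.0728]
eef_rot: [-0.0, 0.709, 0.001, -0.706]
wrist_force: [0.5, 0.4, -0.7]
opening: 0.46
```

Emit:
carry_out(motion=[0, 0, 0, -0.015, 0, 0, 1, 0, 0, 0, -0.025, 0, 0, 1, 0, 0, 0, -0.03, 0, 0, 1, 0, 0, 0, -0.03, 0, 0, 1, 0, 0, 0, -0.03, 0, 0, 1, 0, 0, 0, -0.03, 0, 0, 1, 0, 0, 0, -0.03, 0, 0, 1, 0, 0, 0, 0, 0, 0, 1])

```text
time_s: 9.55
eef_pos: [0.552, 0.2573, 0.2761]
eef_rot: [-0.0, 0.708, 0.001, -0.706]
wrist_force: [-0.5, -0.1, -0.8]
opening: 0.459
```

```bash
python3 - <<'E'
from h import *
plan([.484,-.373,.26],[0,-1])
ctrl.camera('scene');ctrl.camera('top')
for c in ['top','scene']:
  for t in ['jar_centre','scale']:
    for r in ctrl.landmark_of(c,t)[:2]: print(c,t,round(r['conf'],2),W(c,r['point']).round(4))
E
```

```text
t 9.55 pos [0.552  0.2573 0.2761] open 0.459 F [-0.5 -0.1 -0.8]
[[ 0.004  0.001 -1.   ]
 [ 0.001 -1.    -0.001]
 [-1.    -0.001 -0.004]]
turn deg [ 0.05 -0.22  0.06] shift now-axes [0.0152 0.6303 0.0686] after-turn axes [0.0161 0.6303 0.068 ]
top scale 0.67 [ 0.4571 -0.3825  0.0018]
scene jar_centre 0.86 [0.547  0.2641 0.2653]
scene scale 0.78 [ 0.4614 -0.3694  0.0033]
```

Emit:
carry_out(motion=[0, 0, 0, 0, 0.025, 0.002, 1, 0, 0, 0, 0, 0.04, 0.004, 1, 0, 0, 0, 0, 0.04, 0.004, 1, 0, 0, 0, 0, 0.04, 0.004, 1, 0, 0, 0, 0, 0.04, 0.004, 1, 0, 0, 0, 0, 0.04, 0.004, 1, 0, 0, 0, 0, 0.04, 0.004, 1, 0, 0, 0, 0, 0.04, 0.004, 1, 0, 0, 0, 0, 0.04, 0.004, 1, 0, 0, 0, 0, 0.04, 0.004, 1])

```text
time_s: 10.85
eef_pos: [0.5034, -0.1364, 0.2535]
eef_rot: [-0.003, -0.695, -0.005, 0.719]
wrist_force: [0.8, -0.1, -1.5]
opening: 0.463
```

Emit:
carry_out(motion=[0, 0, 0, 0, 0.04, 0.005, 1, 0, 0, 0, 0, 0.04, 0.005, 1, 0, 0, 0, 0, 0.04, 0.005, 1, 0, 0, 0, 0, 0.04, 0.005, 1, 0, 0, 0, 0, 0.03, 0.005, 1, 0, 0, 0, 0, 0.02, 0, 1, 0, 0, 0, 0, 0, 0, 1])

```text
time_s: 11.55
eef_pos: [0.4729, -0.358, 0.2423]
eef_rot: [0.003, -0.691, -0.006, 0.723]
wrist_force: [0.6, -0.2, -1.0]
opening: 0.458
```

```bash
python3 - <<'E'
from h import *
plan([.485,-.375,.105],[0,-1])
o=ctrl.get_obs();cv2.imwrite('pics/w3.png',ctrl.camera('wrist'));ctrl.camera('scene')
for c in ['wrist','scene']:
  for t in ['jar_centre','scale']:
    for r in ctrl.landmark_of(c,t)[:2]: print(c,t,round(r['conf'],2),W(c,r['point'],o).round(4))
E
```

```text
t 11.55 pos [ 0.4729 -0.358   0.2423] open 0.458 F [ 0.6 -0.2 -1. ]
[[-0.046  0.003 -0.999]
 [ 0.013 -1.    -0.004]
 [-0.999 -0.013  0.046]]
turn deg [0.21 2.65 0.77] shift now-axes [ 0.1363  0.0189 -0.0184] after-turn axes [ 0.1373  0.017  -0.0121]
wrist jar_centre 0.77 [ 0.4726 -0.3567  0.2265]
wrist scale 0.95 [ 0.4585 -0.3794 -0.0009]
scene jar_centre 0.69 [ 0.4658 -0.3483  0.2307]
scene scale 0.9 [ 0.461  -0.3719  0.0015]
```

View pics/w3.png

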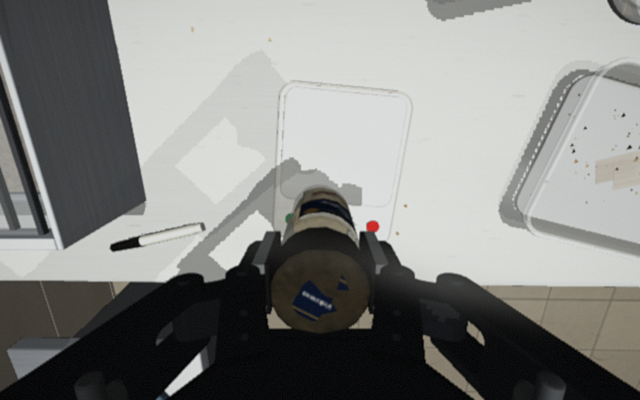

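The jar is upright and firmly held, with the scale ahead of it at about (340,150) in the wrist view. I'll correct the tilt, centre over the plate and lower.

Emit:
carry_out(motion=[0.2, 2.65, 0.8, 0.01, 0.01, -0.01, 1, 0, 0, 0, 0.02, 0.008, -0.003, 1, 0, 0, 0, 0.025, 0, 0, 1, 0, 0, 0, 0.025, 0, 0, 1, 0, 0, 0, 0.02, 0, 0, 1, 0, 0, 0, 0, 0, 0, 1])

```text
time_s: 12.45
eef_pos: [0.4918, -0.3678, 0.1442]
eef_rot: [0.007, 0.71, 0.003, -0.704]
wrist_force: [-0.2, 1.1, -0.6]
opening: 0.46
```

```bash
python3 - <<'E'
from h import *
plan([.485,-.376,.097],[0,-1])
E
```

```text
t 12.45 pos [ 0.4918 -0.3678  0.1442] open 0.46 F [-0.2  1.1 -0.6]
[[ 0.008  0.014 -1.   ]
 [-0.006 -1.    -0.014]
 [-1.     0.006 -0.008]]
turn deg [ 0.79 -0.48 -0.36] shift now-axes [0.0472 0.0078 0.0073] after-turn axes [0.0472 0.0082 0.0068]
```

Emit:
carry_out(motion=[0, -0.5, -0.4, 0.015, 0.008, 0.006, 1, 0, 0, 0, 0.014, 0, 0, 1, 0, 0, 0, 0.01, 0, 0, 1, 0, 0, 0, 0.003, 0, 0, 1, 0, 0, 0, 0, 0, 0, 1])

```text
time_s: 12.95
eef_pos: [0.4873, -0.3769, 0.1022]
eef_rot: [0.006, 0.708, 0.005, -0.706]
wrist_force: [-0.3, 0.7, -0.9]
opening: 0.464
```

```bash
python3 - <<'E'
from h import *
plan([.485,-.376,.096],[0,-1])
E
```

```text
t 12.95 pos [ 0.4873 -0.3769  0.1022] open 0.464 F [-0.3  0.7 -0.9]
[[ 0.002  0.016 -1.   ]
 [-0.002 -1.    -0.016]
 [-1.     0.002 -0.002]]
turn deg [ 0.9  -0.1  -0.12] shift now-axes [ 0.0062 -0.0009  0.0023] after-turn axes [ 0.0062 -0.0009  0.0023]
```

Emit:
carry_out(motion=[0, 0, 0, 0.003, 0, 0, 1, 0, 0, 0, 0.003, 0, 0, 1, 0, 0, 0, 0.001, 0, 0, 1, 0, 0, 0, 0, 0, 0, 1])

```text
time_s: 13.35
eef_pos: [0.4881, -0.3777, 0.0961]
eef_rot: [0.007, 0.708, 0.004, -0.706]
wrist_force: [1.1, 0.6, -1.9]
opening: 0.461
```

Emit:
carry_out(motion=[0, 0, 0, 0.002, 0, 0, 1, 0, 0, 0, 0, 0, 0, 1])

```text
time_s: 13.55
eef_pos: [0.4888, -0.3783, 0.0955]
eef_rot: [0.008, 0.709, 0.004, -0.705]
wrist_force: [0.2, 0.2, -0.7]
opening: 0.461
```

Emit:
carry_out(motion=[0, 0, 0, 0.003, 0, 0, 1, 0, 0, 0, 0, 0, 0, 1])

```text
time_s: 13.75
eef_pos: [0.49, -0.3791, 0.096]
eef_rot: [0.008, 0.71, 0.003, -0.705]
wrist_force: [-0.1, -0.7, -2.1]
opening: 0.458
```

Emit:
carry_out(motion=[0, 0, 0, 0.004, 0, 0, 1, 0, 0, 0, 0, 0, 0, 1])

```text
time_s: 13.95
eef_pos: [0.4916, -0.3802, 0.0959]
eef_rot: [0.009, 0.711, 0.002, -0.703]
wrist_force: [-0.3, 0.0, -1.6]
opening: 0.463
```

```bash
python3 - <<'E'
from h import *
plan([.485,-.376,.096],[0,-1])
ctrl.camera('scene');
for t in ['jar_centre']:
    for r in ctrl.landmark_of('scene',t)[:2]: print(t,round(r['conf'],2),W('scene',r['point']).round(4))
plan([.485,-.376,.096],[0,-1])
E
```

```text
t 13.95 pos [ 0.4916 -0.3802  0.0959] open 0.463 F [-0.3  0.  -1.6]
[[ 0.01   0.016 -1.   ]
 [-0.01  -1.    -0.016]
 [-1.     0.01  -0.01 ]]
turn deg [ 0.93 -0.59 -0.59] shift now-axes [-0.0002 -0.0043  0.0065] after-turn axes [-0.0001 -0.0042  0.0066]
jar_centre 0.67 [ 0.4876 -0.3759  0.0842]
t 14.05 pos [ 0.4915 -0.3802  0.0952] open 0.461 F [ 1.3 -2.   7.7]
[[ 0.01   0.016 -1.   ]
 [-0.01  -1.    -0.016]
 [-1.     0.01  -0.01 ]]
turn deg [ 0.93 -0.58 -0.58] shift now-axes [-0.0009 -0.0043  0.0064] after-turn axes [-0.0008 -0.0042  0.0065]
```

The force is now +7.7 N in z, so the jar is resting on the plate. Releasing.

Emit:
carry_out(motion=[0, 0, 0, 0, 0, 0, 0.3, 0, 0, 0, 0, 0, 0, -0.3, 0, 0, 0, 0, 0, 0, -1, 0, 0, 0, 0, 0, 0, -1, 0, 0, 0, 0, 0, 0, -1, 0, 0, 0, -0.015, 0, 0, -1, 0, 0, 0, -0.03, 0, 0, -1, 0, 0, 0, -0.04, 0, 0, -1, 0, 0, 0, -0.04, 0, 0, -1, 0, 0, 0, -0.04, 0, 0, -1])

```text
time_s: 15.05
eef_pos: [0.4863, -0.3752, 0.2592]
eef_rot: [-0.005, -0.707, -0.006, 0.707]
wrist_force: [0.6, -0.7, -0.0]
opening: 1.002
```

Emit:
carry_out(motion=[0, 0, 0, -0.02, 0, 0.04, -1, 0, 0, 0, 0, 0, 0.04, -1, 0, 0, 0, 0, 0, 0.04, -1, 0, 0, 0, 0, 0, 0, -1])

```text
time_s: 15.45
eef_pos: [0.3661, -0.3801, 0.2941]
eef_rot: [0.012, 0.711, 0.001, -0.703]
wrist_force: [0.1, -0.7, 1.0]
opening: 1.005
```

```bash
python3 - <<'E'
from h import *
o=ctrl.get_obs();print(o['eef_pos'],o['wrist_force'])
ims=[ctrl.camera(c) for c in ('wrist','scene','top')];cv2.imwrite('pics/fin.png',np.hstack([ims[1][150:320,100:480],ims[2][100:270,170:500]]))
for c in ['wrist','scene','top']:
  for t in ['jar_centre','scale','left_handle','right_handle']:
    for r in ctrl.landmark_of(c,t)[:1]: print(c,t,round(r['conf'],2),W(c,r['point'],o).round(4))
E
```

```text
[ 0.36612789 -0.38005126  0.29414262] [ 0.13855403 -0.72698776  0.96270626]
wrist jar_centre 0.92 [ 0.494  -0.3771  0.0818]
wrist scale 0.78 [ 0.4568 -0.3796 -0.    ]
scene jar_centre 0.84 [ 0.4852 -0.3758  0.0817]
scene scale 0.68 [ 0.4623 -0.3693  0.0044]
scene left_handle 0.96 [0.5298 0.1405 0.1722]
scene right_handle 0.67 [ 0.5293 -0.0732  0.1691]
top jar_centre 0.84 [ 0.4906 -0.3786  0.0801]
top scale 0.92 [ 0.4585 -0.3766  0.0015]
top left_handle 0.6 [0.5353 0.1346 0.1694]
top right_handle 0.96 [ 0.5364 -0.074   0.1665]
```

View pics/fin.png

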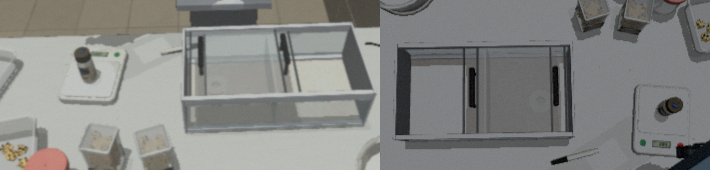

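The final view shows the jar standing upright on the white plate: (85,65) in the left crop and (668,107) in the right. The left door is open, the right door is shut, and the gripper is clear of everything.

```bash
python3 -c "
from h import *
print(ctrl.hand_in())"
```

```text
the job is handed in; nothing more can be done
None
```

The jar of sprinkles is standing upright on the middle of the scale's plate, the door above it is open, and I handed the job in at about 15.6 s of the 50 s allowed.

- **Door:** The jar was under the left door. I pushed that handle along -y with closed fingers until it hit its stop, which showed as about 20 N on the wrist. The handle moved about 148 mm, from y ≈ 0.289 to 0.139. The right handle showed no measurable change, about -0.074 before and after.
- **Jar:** I gripped it by the cap, lifted it out and lowered it until the plate pushed back with about 8 N. Then I released it and backed the gripper off, clear of everything.
- **Last checks:** The three cameras put the jar's centre at x 0.485–0.494, y -0.376 to -0.379, z 0.080–0.082. The plate's middle is at about (0.485, -0.376), so the jar is within about 10 mm of it. The height matches the 0.0815 m expected for a jar standing on the plate.
- **Small disagreements:** The cameras differed by about 10 mm on the positions of the scale and jar. During the last few millimetres of lowering, the arm drifted about 4 mm sideways. Both are well inside the 40 mm tolerance, and no check failed.

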